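# Prop leg down, drying frame held upright

### The arm

A 6-joint arm with a two-finger parallel gripper is mounted at the origin on the work surface. World frame = base frame: x ahead of the robot, y to its left, z up, the work surface at z = 0. Lengths are in m, angles in rad, forces in N, time in s.
With the tool pointing down it reaches from about 0.375 to 0.9 m from the base axis. Payload 3.1 kg.
Tool frame: the origin (TCP) lies where the fingers leave the gripper's body, on its centre line; the fingertips stand 73 mm ahead of it and the grasp point (between the pads) lies 54 mm ahead of it; z points along the fingers, y is the line along which they close (so a half turn about z gives the same grasp; the last joint's range is limited). The gripper opens to 85 mm and grips with 20 to 120 N. Pads are 22 mm wide; open, the fingers measure 114 mm over their backs; the gripper's body (76 mm by 85 mm) begins 54 mm behind the grasp point. The pads swing forward as they close: fully open they stand 13 mm farther back than shut.
Start: joints at [-0.178, 0.527, 1.433, -0, 1.181, -0.178], TCP at [0.625, 0, 0.304] pointing down, gripper open.
Joint ranges: [-3.08, 3.08], [-0.75, 2.2], [0.22, 2.44], [-1.43, 4.57], [0, 2.65], [-2.85, 2.85]. Speed limits (rad/s): [2.79, 2.79, 3.14, 3.14, 3.14, 3.14].

### API

Orientations are given as a unit quaternion [x, y, z, w].
In Python, from station import manip gives the robot as it stands.
- The arm moves only by the shell command python3 -m crank 'ROWS' [FORCE]. ROWS is JSON, a list of rows, each an object with "dp": the shift along the tool's x, y, z normalised to -1 to 1, where 1 is 50 cm, a list of three; "delta_rot": the turn, a rotation vector about the tool's x, y, z normalised to -1 to 1, where 1 is 2 pi rad, a list of three; "fingers": the opening, from -1 (shut) to 1 (fully open). A call has 1 to 12 rows; each row shifts and turns the commanded pose from where the row before left it, along the tool's axes as they then stand; what a row does not reach is not made up. A row lasts 1/12 s, in which the tool goes at most 41.7 mm and 7.16 degrees, less where a joint would pass 70% of its speed; a pose out of reach is approached as far as the arm can. A call with a number of a shift or a turn outside -1 to 1 is refused whole. A call with a gripper value outside its range is refused whole. The fingers move at their own pace and stop on an object; FORCE is the grip in N (left out, the last holds). Time passes only in rows, so rows that do not move let the fingers close. It gives the time, the measured TCP pose, the force, the opening and the grip force at its end, in the units of the state.
- manip.sense(): the state, without advancing time (a new reading comes with each control period).
- manip.snapshot(name): name is "scene" or "side" or "wrist"; returns (picture, depth): 400x640x3 uint8, red, green, blue; 400x640 float32, m along the optical axis (not along the pixel's ray), 0 where there is no reading.
- manip.camera_model(name): a dict with "fx", "fy", "cx", "cy" (pixels), "origin" and "attitude" of the camera in the world. Camera axes: x right, y up, looking along -z (the intrinsics and any distortion apply to the point x, -y, -z); pixel columns grow to the right and rows downward; lengths in m; the calibration is good to about 2 mm. A picture is of the moment at which its call begins: read the wrist's pose just before it. camera_model takes no time and is no camera call; for the wrist camera it gives the pose at the moment of the call.
- manip.sign_off(): hands the job in; it is judged then, once.
The state is a dict: "t": time; "q": joint angles; "qd": joint speeds; "tau": joint torques, N m; "tcp_pos": TCP position; "tool_rot": TCP orientation; "force": force on the tool from outside, world axes, zero at the start; "ft_torque": the same for the moment, N m; "finger_gap": opening from 0.0 (shut) to 1.0 (fully open); "gripper_force": force on a finger pad.
Only numpy, scipy, OpenCV 4.12 (cv2) and the standard library are available. Lean on these libraries where they do the work, as an engineer would, in place of code of your own. Each camera call takes 0.05 s, during which the arm holds its last target. There are 200 camera calls.

### The job

The small stick-drying frame has tipped forward on its hub. Flip down, over centre, the prop leg whose landing place in front is clear (a stone block stands in the way of the other leg, which stays folded up), and only then raise the frame upright and hold it there against tipping, never pushing it over backwards. Leave the block and the tools lying about where they are, and finish while still holding the frame upright: do not let go.

Things in the scene. Friction and masses are not known exactly. Their poses are not given: they have to be found in the camera images.
- stand: wooden plank 110 x 340 x 20 mm, screwed down, carrying two cheek blocks and a steel hub tube. Origin on the table under the middle of the hub tube; its y axis runs along the tube (to the left seen from the robot), its -x is the front, roughly towards the robot, z up. The tube's axis is 50 mm above the table and over the origin line; frame and both legs turn on it. Nothing else of the plank stands higher than 70 mm.
- frame (a joint): lean of the drying frame about the hub tube, rad: 0 upright, positive leaning to the front (-x of the stand). It turns from -0.3 to 0.5. Top-heavy to the front and with very little friction: let go, it always falls to the front, to 0.5. A rearward push (+x of the stand) of about 1 to 1.6 N at its top bar balances it when upright, and about twice that lifts it off its stop.
- frame_bar (a point): centre of the frame's top bar, a round wooden bar 22 mm thick and 130 mm long, parallel to the hub tube, 190 mm from the tube's axis (240 mm above the table when upright). Two 16 mm uprights join it 53 mm either side of this centre (90 mm clear between them); on the frame's front side a short bundle of sticks, 140 mm long, sits 60 to 100 mm from the tube's axis and reaches 65 mm forward. The frame is 140 mm wide in all and weighs about 0.8 kg.
- leg_left (a joint): angle of the left prop leg (at +140 mm along the stand's y), rad: 0 folded up, leaning 0.25 rad past vertical to the rear (+x of the stand) against its stop; it grows as the leg swings over the top to the front. Beyond 0.25 it is over centre and falls by its own weight to 2.07, down, its foot on the table in front. It resists only with its weight (160 g).
- leg_right (a joint): the same for the right prop leg, at -140 mm along the stand's y.
- leg_left_foot (a point): centre of the left leg's round rubber foot, 26 mm ball, at the free end of a 14 x 18 mm steel bar; 130 mm from the hub axis: folded up it is about 176 mm above the table and 32 mm behind the hub axis; down, it is 126 mm in front of the hub axis.
- leg_right_foot (a point): the same for the right leg.
- block_center (a point): centre of a loose stone block 85 x 80 x 60 mm, 1.2 kg, standing on the table on the landing place of one of the two legs, about 126 mm in front of the hub axis and 140 mm left or right of the stand's middle. The leg behind it cannot come down.
- pad: thin rubber pad 80 x 70 x 4 mm, fixed to the table, on the landing place of the other leg, which is clear. Origin at the centre of its underside.
- rod: bystander, not to be moved: brass rod, 110 mm long, 12 mm thick, lying in front of the stand between the legs. Origin on its underside, near the middle.
- knife: bystander, not to be moved: knife, about 200 mm long, lying behind the stand. Origin on its underside, near the middle.
- scraper: bystander, not to be moved: hooked scraper, about 190 mm long. Origin on its underside, near the middle.
- scissors: bystander, not to be moved: pair of scissors, about 190 mm long. Origin on its underside, near the middle.
- cup: bystander, not to be moved: aluminium cup, 76 mm wide, 85 mm tall. Origin on its underside, near the middle.
- whetstone: bystander, not to be moved: grey whetstone, 150 x 50 x 25 mm. Origin on its underside, near the middle.

How it is judged:
On the way, in this order (a step that is already met when the one before it is completed fails the run):
1. the leg with the clear landing place is down, the other still folded up, while the frame still leans forward (((y of block_center in the frame of stand above 0 m and value of joint leg_right above 1.98 rad and value of joint leg_left below 0.2 rad) or (y of block_center in the frame of stand below 0 m and value of joint leg_left above 1.98 rad and value of joint leg_right below 0.2 rad)) and value of joint frame above 0.25 rad), for 0.2 s.
2. the frame is held upright by the robot for a second (((y of block_center in the frame of stand above 0 m and value of joint leg_right above 1.98 rad and value of joint leg_left below 0.2 rad) or (y of block_center in the frame of stand below 0 m and value of joint leg_left above 1.98 rad and value of joint leg_right below 0.2 rad)) and value of joint frame between -0.1 and 0.1 rad and (contact force between frame and the fingers above 0.3 N or contact force between frame and the arm above 0.3 N) and contact force between frame and block below 0.3 N), for 1 s.
At the end, for the whole second after the job is handed in: The leg with the clear landing place is down (over 1.98 rad), the other folded up (under 0.2 rad), and the robot, touching the frame with over 0.3 N, holds it still within 0.1 rad of upright; the block does not carry it (all of step 2 and velocity of joint frame between -0.1 and 0.1 rad/s); the arm keeps its last pose, push and grip.
It fails at once if the leg behind the block is swung over centre ((y of block_center in the frame of stand above 0 m and value of joint leg_left above 0.5 rad) or (y of block_center in the frame of stand below 0 m and value of joint leg_right above 0.5 rad)).
It fails at once if the frame is pushed over backwards (beyond 0.2 rad) (value of joint frame below -0.2 rad).
It fails at once if the stone block is moved more than 20 mm (distance of block_center from where it was at the start of the episode above 0.02 m).
It fails at once if a bystander is moved more than 30 mm (distance of any of rod, knife, scraper, scissors, cup, whetstone from where it was at the start of the episode above 0.03 m).
It also fails if it takes over 48 s, if anything falls off the work surface, if the arm or the gripper's body presses on something with over 40 N, if the wrist force passes 120 N, or if a joint passes its speed limit or range.

## Working session

There is one attempt and no reset: what is moved stays moved. The work goes in short steps, Python scripts to look and compute and a shell command to move; the robot and the scene stay as the last step left them, time stands still between calls to the robot, and variables do not carry over. Pictures are saved under pics/ and viewed, at most 10 in all, crops included, and the job is handed in when it is done.

```bash
mkdir -p pics; cat > h.py <<'E'
import numpy as np, cv2
from station import manip
from scipy.spatial.transform import Rotation as R
def cam(n):
    m=manip.camera_model(n); A=np.array(m['attitude'],float)
    A=R.from_quat(A).as_matrix() if A.size==4 else A.reshape(3,3)
    return m,np.array(m['origin']),A
def cloud(n):
    m,o,A=cam(n); p,d=manip.snapshot(n)
    v,u=np.mgrid[:400,:640]
    c=np.stack([(u-m['cx'])/m['fx']*d,-(v-m['cy'])/m['fy']*d,-d],-1)
    w=c@A.T+o; w[d==0]=np.nan
    return p,w
E
python3 - <<'E'
from h import *
for n in ['scene','side']:
    p,w=cloud(n); cv2.imwrite(f'pics/{n}.png',p[:,:,::-1]); np.savez(f'{n}.npz',p=p,w=w)
    print(manip.camera_model(n))
print(manip.sense())
E
```

```text
{'fx': 435.4117744172177, 'fy': 435.4117744172177, 'cx': 319.94179887397314, 'cy': 195.89899075035524, 'origin': array([ 1.49128132, -0.86809376,  0.99897668]), 'attitude': array([0.43362292, 0.19385036, 0.33916677, 0.8120093 ])}
{'fx': 500.88246966377665, 'fy': 500.88246966377665, 'cx': 324.3729728006882, 'cy': 204.2466960273877, 'origin': array([ 0.0407114 , -1.08743021,  1.02445253]), 'attitude': array([ 0.451523  , -0.09809555, -0.18670976,  0.86697388])}
{'t': 0.1, 'q': array([-1.78504636e-01,  5.28366945e-01,  1.43375456e+00,  9.17020599e-06,
        1.18140072e+00, -1.78487594e-01]), 'qd': array([-0.00124708, -0.00297444, -0.00237246, -0.00035962, -0.00114852,
       -0.00063436]), 'tau': array([ 4.33945943e-04, -4.43301880e+01, -1.78587180e+01, -2.04061280e-04,
        3.88642526e-03,  1.10165692e-05]), 'tcp_pos': array([6.24506290e-01, 1.17576097e-04, 3.03041418e-01]), 'tool_rot': array([ 7.07113711e-01,  7.07099193e-01, -5.46758293e-04, -7.94910495e-04]), 'force': array([-0.09530839, -0.2648882 ,  0.58571106]), 'ft_torque': array([ 0.0026392 , -0.01595247,  0.02069089]), 'gripper_force': 0.0, 'finger_gap': 0.999416842100278}
```

View pics/scene.png

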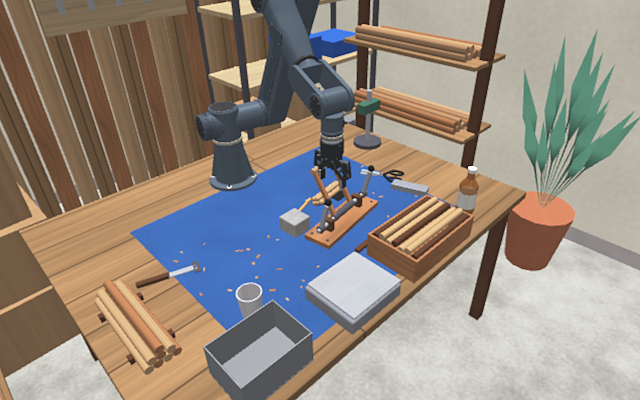

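View pics/side.png

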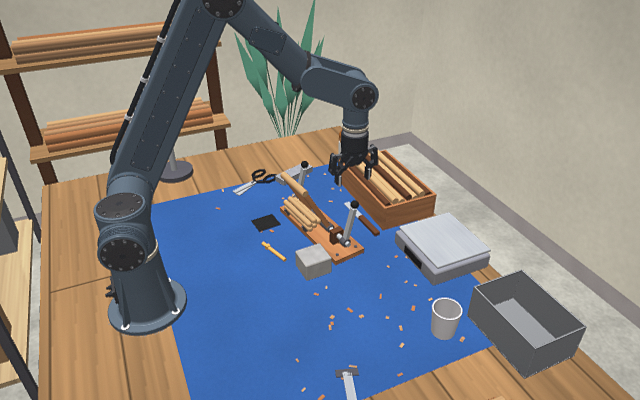

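The block (side px 314,262) is on the right and the pad (265,222) is on the left, so the left leg comes down. The black feet show at (304,165) left and (354,206) right, and the top bar at about (291,184).

```bash
python3 - <<'E'
from h import *
for n,a in [('side',(140,290,215,400)),('scene',(150,250,270,440))]:
    z=np.load(n+'.npz');p,w=z['p'],z['w'];r0,r1,c0,c1=a
    cv2.imwrite(f'pics/{n}_c.png',cv2.resize(p[r0:r1,c0:c1,::-1],None,fx=4,fy=4,interpolation=2))
z=np.load('side.npz');p,w=z['p'].astype(int),z['w']
mx=p.max(2);mn=p.min(2)
def rep(name,m,a):
    r0,r1,c0,c1=a; q=np.zeros_like(m); q[r0:r1,c0:c1]=m[r0:r1,c0:c1]; P=w[q]; P=P[~np.isnan(P[:,0])]
    v,u=np.nonzero(q)
    print(name,len(P),'px',u.mean(),v.mean(),np.median(P,0).round(4),P.min(0).round(3),P.max(0).round(3))
rep('footL',mx<60,(158,172,297,312)); rep('footR',mx<60,(199,213,346,362)); rep('pad',mx<60,(208,238,245,285))
Z=w[...,2]
rep('blocktop',(abs(Z-.06)<.004)&(mx-mn<30),(235,285,290,335))
wood=(p[...,0]>p[...,2]+25)
rep('plank',wood&(abs(Z-.02)<.005),(180,270,265,370))
rep('bar?',wood&(Z>.17),(165,230,265,335))
for u,v in [(279,177),(284,180),(291,184),(298,188),(304,192)]: print(u,v,p[v,u],w[v,u].round(3))
q=wood&(abs(Z-.02)<.004);q[:180]=0;q[270:]=0;q[:,:265]=0;q[:,370:]=0
print(cv2.minAreaRect((w[q][:,:2]*1000).astype(np.float32)))
q=(abs(Z-.06)<.004)&(mx-mn<30);q[:235]=0;q[285:]=0;q[:,:290]=0;q[:,335:]=0
print(cv2.minAreaRect((w[q][:,:2]*1000).astype(np.float32)))
E
```

```text
footL 35 px 304.0 164.0 [0.572  0.2476 0.1835] [0.564 0.242 0.172] [0.583 0.264 0.187]
footR 48 px 354.25 204.0 [ 0.6186 -0.0267  0.1832] [ 0.609 -0.037  0.174] [ 0.63  -0.01   0.191]
pad 257 px 265.2298850574713 222.2030651340996 [0.4181 0.2273 0.0036] [ 0.378  0.19  -0.003] [0.459 0.265 0.011]
blocktop 469 px 312.8955223880597 255.06183368869935 [ 0.4733 -0.0556  0.06  ] [ 0.431 -0.096  0.056] [ 0.516 -0.013  0.064]
plank 995 px 332.5668341708543 236.78693467336683 [0.5676 0.0364 0.0198] [ 0.377 -0.066  0.015] [0.763 0.337 0.025]
bar? 291 px 296.5773195876289 187.19931271477662 [0.4776 0.0718 0.2219] [0.457 0.028 0.17 ] [0.52  0.164 0.233]
279 177 [185 188 200] [0.548 0.444 0.027]
284 180 [94 81 67] [0.461 0.135 0.214]
291 184 [174 138  99] [0.468 0.094 0.222]
298 188 [221 176 126] [0.478 0.062 0.224]
304 192 [109  88  63] [0.484 0.032 0.227]
((605.5737915039062, 156.71421813964844), (455.6021728515625, 307.09674072265625), 65.82083892822266)
((473.8711853027344, -52.67892074584961), (83.3163070678711, 82.1770248413086), 3.7522404193878174)
```

View pics/side_c.png

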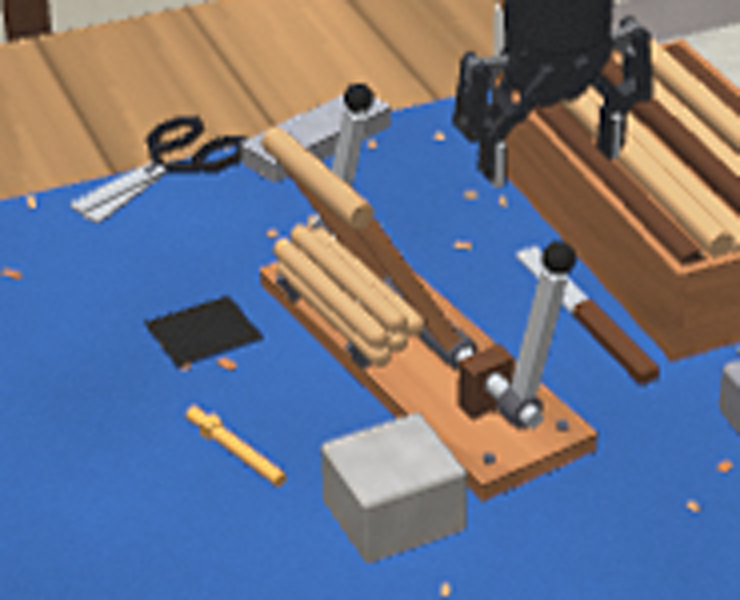

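View pics/scene_c.png

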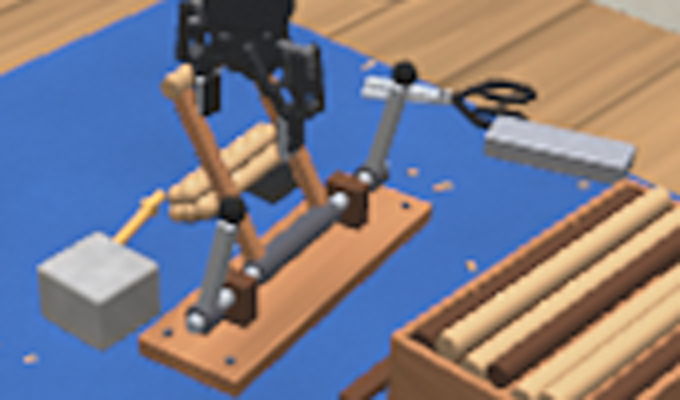

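```bash
cat >> h.py <<'E'
PSI=.168; O=np.array([.567,.1126])
def ts():
    s=manip.sense(); d=np.array(s['tcp_pos'][:2])-O; c,n=np.cos(PSI),np.sin(PSI)
    print('t',round(s['t'],2),'stand xyz',(d@[c,n]).round(4),(d@[-n,c]).round(4),s['tcp_pos'][2].round(4),'F',s['force'].round(2),'gap',round(s['finger_gap'],3),round(s['gripper_force'],1))
    M=R.from_quat(s['tool_rot']).as_matrix(); S=R.from_euler('z',PSI).as_matrix(); print('tool axes in stand (cols)\n',(S.T@M).round(3))
E
python3 -m crank '[{"dp":[0,0,0],"delta_rot":[0,0,-0.01337],"fingers":-1},{"dp":[0,0,0],"delta_rot":[0,0,-0.01337],"fingers":-1},{"dp":[0.075,0.018,0],"delta_rot":[0,0,0],"fingers":-1},{"dp":[0.075,0.018,0],"delta_rot":[0,0,0],"fingers":-1},{"dp":[0.075,0.018,0],"delta_rot":[0,0,0],"fingers":-1},{"dp":[0.075,0.018,0],"delta_rot":[0,0,0],"fingers":-1},{"dp":[0.075,0.018,0],"delta_rot":[0,0,0],"fingers":-1},{"dp":[0.075,0.018,0],"delta_rot":[0,0,0],"fingers":-1},{"dp":[0.075,0.018,0],"delta_rot":[0,0,0],"fingers":-1},{"dp":[0,0,0],"delta_rot":[0,0,0],"fingers":-1},{"dp":[0,0,0],"delta_rot":[0,0,0],"fingers":-1}]' 30; python3 -c "
from h import *; ts()"
```

```text
t: 1.02
tcp_pos: [0.6424, 0.2717, 0.303]
tool_rot: [0.644, 0.765, -0.001, -0.0]
force: [-0.5, 0.1, 0.8]
finger_gap: -0.002
gripper_force: 0.0
t 1.02 stand xyz 0.1009 0.1443 0.303 F [-0.49  0.07  0.81] gap -0.002 0.0
tool axes in stand (cols)
 [[-0.004  1.    -0.001]
 [ 1.     0.004 -0.   ]
 [-0.    -0.001 -1.   ]]
```

```bash
python3 -m crank '[{"dp":[0,0,0.05],"delta_rot":[0,0,0],"fingers":-1},{"dp":[0,0,0.05],"delta_rot":[0,0,0],"fingers":-1},{"dp":[-0.008,0,0.05],"delta_rot":[0,0,0],"fingers":-1},{"dp":[0,-0.03,0],"delta_rot":[0,0,0],"fingers":-1},{"dp":[0,-0.03,0],"delta_rot":[0,0,0],"fingers":-1},{"dp":[0,-0.03,0],"delta_rot":[0,0,0],"fingers":-1},{"dp":[0,-0.03,0],"delta_rot":[0,0,0],"fingers":-1},{"dp":[0,-0.03,0],"delta_rot":[0,0,0],"fingers":-1},{"dp":[0,-0.03,0],"delta_rot":[0,0,0],"fingers":-1},{"dp":[0,-0.03,0],"delta_rot":[0,0,0],"fingers":-1},{"dp":[0,-0.03,0],"delta_rot":[0,0,0],"fingers":-1}]'; python3 -c "
from h import *; ts()
p,w=cloud('side'); cv2.imwrite('pics/s2.png',cv2.resize(p[130:290,210:400,::-1],None,fx=3,fy=3))"
```

```text
t: 1.93
tcp_pos: [0.5248, 0.2434, 0.2288]
tool_rot: [0.646, 0.763, -0.001, -0.0]
force: [0.4, -0.9, 0.4]
finger_gap: -0.003
gripper_force: 0.0
t 1.93 stand xyz -0.0197 0.136 0.2288 F [ 0.45 -0.89  0.38] gap -0.003 0.0
tool axes in stand (cols)
 [[ 0.002  1.    -0.001]
 [ 1.    -0.002 -0.001]
 [-0.001 -0.001 -1.   ]]
```

View pics/s2.png

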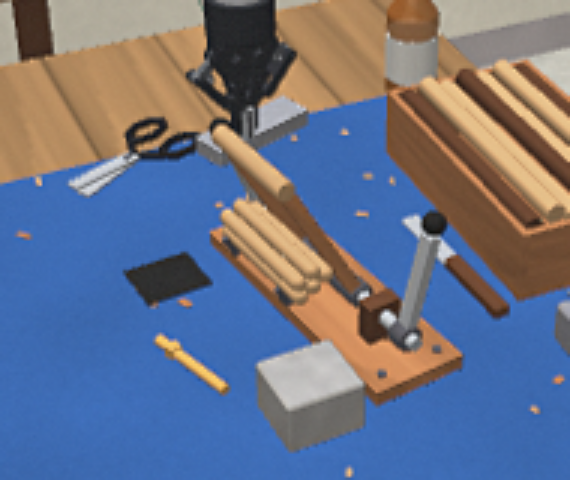

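The leg still shows partly hidden behind the bar near (245,180) and may be mid-fall, so I push slightly further, raise and look.

```bash
python3 -m crank '[{"dp":[0,-0.03,0],"delta_rot":[0,0,0],"fingers":-1},{"dp":[0,-0.03,0],"delta_rot":[0,0,0],"fingers":-1},{"dp":[0,0,0],"delta_rot":[0,0,0],"fingers":-1},{"dp":[0,0,0],"delta_rot":[0,0,0],"fingers":-1},{"dp":[0,0.03,-0.06],"delta_rot":[0,0,0],"fingers":1},{"dp":[0,0.03,-0.06],"delta_rot":[0,0,0],"fingers":1},{"dp":[0,0,-0.06],"delta_rot":[0,0,0],"fingers":1},{"dp":[0,0,-0.06],"delta_rot":[0,0,0],"fingers":1},{"dp":[0,0,0],"delta_rot":[0,0,0],"fingers":1},{"dp":[0,0,0],"delta_rot":[0,0,0],"fingers":1}]'; python3 -c "
from h import *; ts()
p,w=cloud('side'); cv2.imwrite('pics/s3.png',cv2.resize(p[130:290,210:400,::-1],None,fx=3,fy=3))
m=(p.max(2)<60);m[:,:215]=0;m[:,330:]=0;m[:165]=0;m[250:]=0
m&=w[...,2]>.012
print(m.sum(),np.nanmedian(w[m],0))"
```

```text
t: 2.82
tcp_pos: [0.5278, 0.2453, 0.3513]
tool_rot: [0.646, 0.764, 0.003, 0.002]
force: [-0.9, -0.5, -0.1]
finger_gap: 0.848
gripper_force: 0.0
t 2.82 stand xyz -0.0164 0.1373 0.3513 F [-0.88 -0.49 -0.11] gap 0.848 0.0
tool axes in stand (cols)
 [[ 0.001  1.     0.007]
 [ 1.    -0.001  0.   ]
 [ 0.     0.007 -1.   ]]
82 [0.42753967 0.22361786 0.0230417 ]
```

View pics/s3.png

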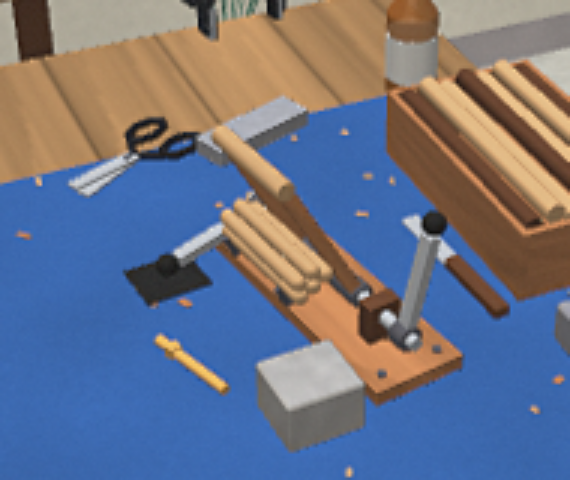

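The left foot is now on the pad at (167,265). The right leg is still folded up and the frame still leans. Next I go above the bar.

```bash
python3 -m crank '[{"dp":[-0.039,-0.0213,0],"delta_rot":[0,0,0],"fingers":1},{"dp":[-0.039,-0.0213,0],"delta_rot":[0,0,0],"fingers":1},{"dp":[-0.039,-0.0213,0],"delta_rot":[0,0,0],"fingers":1},{"dp":[-0.039,-0.0213,0],"delta_rot":[0,0,0],"fingers":1},{"dp":[-0.039,-0.0213,0],"delta_rot":[0,0,0],"fingers":1},{"dp":[-0.039,-0.0213,0],"delta_rot":[0,0,0],"fingers":1},{"dp":[-0.039,-0.0213,0],"delta_rot":[0,0,0],"fingers":1},{"dp":[0,0,0],"delta_rot":[0,0,0],"fingers":1},{"dp":[0,0,0],"delta_rot":[0,0,0],"fingers":1}]'; python3 -c "
from h import *; ts()"
```

```text
t: 3.62
tcp_pos: [0.4745, 0.0974, 0.3477]
tool_rot: [0.646, 0.763, -0.001, -0.001]
force: [-0.2, 0.7, -0.7]
finger_gap: 1.002
gripper_force: 0.0
t 3.62 stand xyz -0.0937 0.0005 0.3477 F [-0.23  0.68 -0.74] gap 1.002 0.0
tool axes in stand (cols)
 [[ 0.003  1.    -0.003]
 [ 1.    -0.003  0.001]
 [ 0.001 -0.003 -1.   ]]
```

Now I descend 76 mm to straddle the bar and close gently.

```bash
python3 -m crank '[{"dp":[0,0.005,0.038],"delta_rot":[0,0,0],"fingers":1},{"dp":[0,0,0.038],"delta_rot":[0,0,0],"fingers":1},{"dp":[0,0,0.038],"delta_rot":[0,0,0],"fingers":1},{"dp":[0,0,0.038],"delta_rot":[0,0,0],"fingers":1},{"dp":[0,0,0],"delta_rot":[0,0,0],"fingers":-1},{"dp":[0,0,0],"delta_rot":[0,0,0],"fingers":-1},{"dp":[0,0,0],"delta_rot":[0,0,0],"fingers":-1},{"dp":[0,0,0],"delta_rot":[0,0,0],"fingers":-1},{"dp":[0,0,0],"delta_rot":[0,0,0],"fingers":-1},{"dp":[0,0,0],"delta_rot":[0,0,0],"fingers":-1},{"dp":[0,0,0],"delta_rot":[0,0,0],"fingers":-1},{"dp":[0,0,0],"delta_rot":[0,0,0],"fingers":-1}]' 25; python3 -c "
from h import *; ts()
p,w=cloud('side'); cv2.imwrite('pics/s4.png',cv2.resize(p[130:290,210:400,::-1],None,fx=3,fy=3))"
```

```text
t: 4.62
tcp_pos: [0.4784, 0.0989, 0.274]
tool_rot: [0.645, 0.764, 0.001, 0.001]
force: [0.8, 1.4, 5.3]
finger_gap: 0.245
gripper_force: 26.2
t 4.62 stand xyz -0.0897 0.0013 0.274 F [0.77 1.37 5.3 ] gap 0.245 26.2
tool axes in stand (cols)
 [[ 0.     1.     0.004]
 [ 1.    -0.    -0.   ]
 [-0.     0.004 -1.   ]]
```

View pics/s4.png

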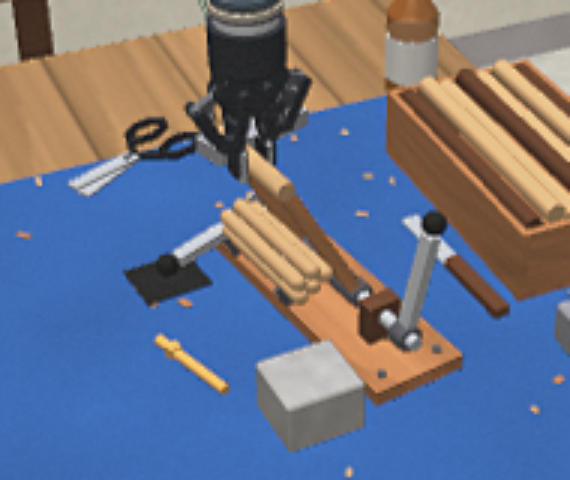

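```bash
python3 -m crank '[{"dp":[0,0.0212,-0.0108],"delta_rot":[0,0,0],"fingers":-1},{"dp":[0,0.0218,-0.0094],"delta_rot":[0,0,0],"fingers":-1},{"dp":[0,0.0224,-0.008],"delta_rot":[0,0,0],"fingers":-1},{"dp":[0,0.0228,-0.0066],"delta_rot":[0,0,0],"fingers":-1},{"dp":[0,0,0],"delta_rot":[0,0,0],"fingers":-1},{"dp":[0,0.0232,-0.0052],"delta_rot":[0,0,0],"fingers":-1},{"dp":[0,0.0234,-0.0036],"delta_rot":[0,0,0],"fingers":-1},{"dp":[0,0.0236,-0.0022],"delta_rot":[0,0,0],"fingers":-1},{"dp":[0,0.0238,-0.0008],"delta_rot":[0,0,0],"fingers":-1},{"dp":[0,0,0],"delta_rot":[0,0,0],"fingers":-1},{"dp":[0,0,0],"delta_rot":[0,0,0],"fingers":-1},{"dp":[0,0,0],"delta_rot":[0,0,0],"fingers":-1}]'; python3 -c "
from h import *; ts()
p,w=cloud('side'); cv2.imwrite('pics/s5.png',cv2.resize(p[130:290,210:400,::-1],None,fx=3,fy=3))
q=(p[...,0].astype(int)>p[...,2]+40)&(w[...,2]>.2)&(w[...,2]<.27);q[:,:260]=0;q[:,345:]=0
d=w[q][:,:2]-O;c,n=np.cos(PSI),np.sin(PSI);k=abs(d@[-n,c])<.075
print(k.sum(),'bar stand x,y,z',np.median((d@[c,n])[k]),np.median((d@[-n,c])[k]),np.median(w[q][k,2]),w[q][k,2].max())"
```

```text
t: 5.67
tcp_pos: [0.5658, 0.1136, 0.2953]
tool_rot: [0.645, 0.764, -0.001, -0.001]
force: [-1.6, -1.0, -4.2]
finger_gap: 0.245
gripper_force: 27.6
t 5.67 stand xyz -0.001 0.0012 0.2953 F [-1.62 -1.02 -4.22] gap 0.245 27.6
tool axes in stand (cols)
 [[-0.     1.    -0.003]
 [ 1.     0.    -0.   ]
 [-0.    -0.003 -1.   ]]
217 bar stand x,y,z -0.00693939454612312 -0.04516565433462834 0.24066258955302078 0.2691565162830394
```

View pics/s5.png

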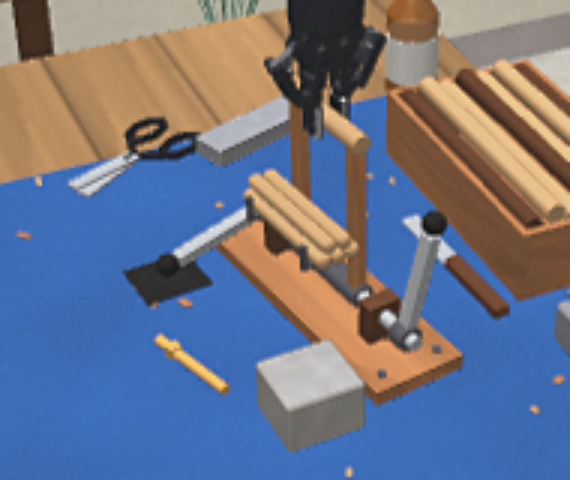

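The frame stands upright: the bar centre is at about x = 0, z = 0.24, with the uprights vertical near (355,215). The leg is down on its pad and nothing else has been disturbed. I hold for 1.5 s or more, then hand in.

```bash
H='{"dp":[0,0,0],"delta_rot":[0,0,0],"fingers":-1}'; python3 -m crank '[{"dp":[0,0,0],"delta_rot":[0,0,0],"fingers":-1},{"dp":[0,0,0],"delta_rot":[0,0,0],"fingers":-1},{"dp":[0,0,0],"delta_rot":[0,0,0],"fingers":-1},{"dp":[0,0,0],"delta_rot":[0,0,0],"fingers":-1},{"dp":[0,0,0],"delta_rot":[0,0,0],"fingers":-1},{"dp":[0,0,0],"delta_rot":[0,0,0],"fingers":-1},{"dp":[0,0,0],"delta_rot":[0,0,0],"fingers":-1},{"dp":[0,0,0],"delta_rot":[0,0,0],"fingers":-1},{"dp":[0,0,0],"delta_rot":[0,0,0],"fingers":-1},{"dp":[0,0,0],"delta_rot":[0,0,0],"fingers":-1},{"dp":[0,0,0],"delta_rot":[0,0,0],"fingers":-1},{"dp":[0,0,0],"delta_rot":[0,0,0],"fingers":-1}]' && python3 -m crank '[{"dp":[0,0,0],"delta_rot":[0,0,0],"fingers":-1},{"dp":[0,0,0],"delta_rot":[0,0,0],"fingers":-1},{"dp":[0,0,0],"delta_rot":[0,0,0],"fingers":-1},{"dp":[0,0,0],"delta_rot":[0,0,0],"fingers":-1},{"dp":[0,0,0],"delta_rot":[0,0,0],"fingers":-1},{"dp":[0,0,0],"delta_rot":[0,0,0],"fingers":-1},{"dp":[0,0,0],"delta_rot":[0,0,0],"fingers":-1},{"dp":[0,0,0],"delta_rot":[0,0,0],"fingers":-1}]'; python3 -c "
from h import *; ts(); print(manip.sign_off())"
```

```text
t: 6.72
tcp_pos: [0.5666, 0.1138, 0.2954]
tool_rot: [0.645, 0.764, -0.001, -0.001]
force: [-2.1, -3.9, -14.5]
finger_gap: 0.249
gripper_force: 26.5
t: 7.38
tcp_pos: [0.567, 0.1139, 0.2956]
tool_rot: [0.645, 0.764, -0.0, -0.0]
force: [-0.4, -4.2, -22.2]
finger_gap: 0.247
gripper_force: 25.9
t 7.38 stand xyz 0.0002 0.0013 0.2956 F [ -0.36  -4.21 -22.15] gap 0.247 25.9
tool axes in stand (cols)
 [[-0.     1.    -0.001]
 [ 1.     0.     0.   ]
 [ 0.    -0.001 -1.   ]]
the job is handed in; nothing more can be done
None
```

I flipped the left leg down onto its pad, then raised the frame upright and handed the job in at 7.4 s with the gripper still holding the top bar; the right leg stayed folded and the block and tools looked undisturbed, but no verdict came back.

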